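# Start the rice cooker: shut the lid, tap menu, tap start

### The job

Get the rice cooker going on the counter. With the fingertips, push the ajar lid of the rice cooker fully shut, then tap the menu key (the small round key, just right of the middle of the front panel as you face it) until it goes down and let it spring back, and then tap the start key (the large round key at the right-hand end) in the same way. Touch everything lightly; do not press the square timer key or the oblong cancel key, press no key while the lid is open, do not lift the lid any wider, and leave the crockery, jars and utensils around the cooker where they stand.

Things in the scene. Friction and masses are not known exactly. Their poses are not given: they have to be found in the camera images.
- cooker: White rice cooker with a steel band, 310 mm deep (x), 240 wide (y), 200 high with the lid shut; does not move. Origin: centre of the underside. x points from the front (key panel, towards the robot) to the rear (lid hinge), y to the left as one faces the front, z up. The front 100 mm of its top is the sloping key panel (134 mm high at its front edge, 159 at its rear edge), the rest is the lid.
- lid (a joint): Opening angle of the lid, rad: 0 fully shut (hard stop), grows as the front edge rises; starts ajar, 0.22 to 0.42. The hinge is stiff: the lid stays where it is left and goes down with about 3 N on its front part; over the last 0.033 rad a soft gasket pushes back, so that it takes some 10 N in all to reach the stop. The lid stays shut when let go.
- lid_front (a point): Point to push: on the lid's top face and centre line, 155 mm before the hinge axis, 30 mm above it (lid's frame; z: the lid's outward normal), 27 mm behind the front edge. Lid: white, 186 mm deep, 228 wide; a steam vent cap (48 mm across, 5 high) 105 mm behind this point; a lip 70 mm wide sticks out 13 mm at the front edge. Lid shut: point at x -0.020, y 0, z 0.196 in the cooker's frame.
- lid_hinge (a point): Middle of the lid's hinge axis (which runs along the cooker's y) at the rear of the cooker, at x 0.135, y 0, z 0.166 in the cooker's frame.
- menu_key_top (a point): Menu key: small, round, 18 mm across, 7 mm proud of the panel, white; second from the right, 52 mm from its neighbours. The panel slopes down towards the robot at 0.26 rad. Site: centre of the key's top face, sinks with it; z: the panel's outward normal (press along -z); y: along the row, to the left as one faces the cooker.
- menu_key (a joint): Travel of this key, m: 0 released, 0.005 fully down. Spring: 1.2 N to start it, 4.2 N fully down, comes back by itself; it registers once more than 0.0025 down.
- start_key_top (a point): Start key: large, round, 30 mm across, 7 mm proud of the panel, white; right-hand end of the row (the cooker's -y end), 52 mm from the menu key. The panel slopes down towards the robot at 0.26 rad. Site: centre of the key's top face, sinks with it; z: the panel's outward normal (press along -z); y: along the row, to the left as one faces the cooker.
- start_key (a joint): Travel of this key, m: 0 released, 0.005 fully down. Spring: 1.2 N to start it, 4.2 N fully down, comes back by itself; it registers once more than 0.0025 down.
- timer_key_top (a point): Timer key, not to be pressed: square, 18 mm, 7 mm proud, white; just left of the middle, 52 mm from the menu key. The panel slopes down towards the robot at 0.26 rad. Site: centre of the key's top face, sinks with it; z: the panel's outward normal (press along -z); y: along the row, to the left as one faces the cooker.
- timer_key (a joint): Travel of this key, m: 0 released, 0.005 fully down. Spring: 1.2 N to start it, 4.2 N fully down, comes back by itself; it registers once more than 0.0025 down.
- cancel_key_top (a point): Cancel key, not to be pressed: oblong, 32 mm wide and 16 mm deep, 7 mm proud, white; at the left-hand end of the row. The panel slopes down towards the robot at 0.26 rad. Site: centre of the key's top face, sinks with it; z: the panel's outward normal (press along -z); y: along the row, to the left as one faces the cooker.
- cancel_key (a joint): Travel of this key, m: 0 released, 0.005 fully down. Spring: 1.2 N to start it, 4.2 N fully down, comes back by itself; it registers once more than 0.0025 down.
- measuring_cup: Clear plastic rice measuring cup, 66 mm across, 65 mm high, loose, standing in front of the cooker; leave alone. Origin: centre of the underside.
- paddle: White plastic rice paddle, 190 mm long, lying loose in front of the cooker; leave alone. Origin: middle of the underside, x along its length.
- mug: White mug, 82 mm across, 100 mm high, loose, to the left of the cooker; leave alone. Origin: centre of the underside.
- bowl: White bowl, 116 mm across, 60 mm high, loose, to the right of the cooker; leave alone. Origin: centre of the underside.
- spice_jar_a: Glass spice jar with a steel cap, 45 mm across, 98 mm high, loose, beside the cooker; leave alone. Origin: centre of the underside.
- spice_jar_b: A second such jar, 45 mm across, 98 mm high; leave alone. Origin: centre of the underside.
- oil_bottle: Amber oil bottle, 54 mm across, 170 mm high, loose, beside the cooker; leave alone. Origin: centre of the underside.

How it is judged:
By the outcome, as a careful person would: the job done as asked, in the order asked, and still so for the second after the job is handed in, with the robot touching nothing.
It also fails if it takes over 38 s, if anything falls off the work surface, if the arm or the gripper's body presses on something with over 40 N, if the wrist force passes 120 N, or if a joint passes its speed limit or range.

### The arm

A 6-joint arm with a two-finger parallel gripper is mounted at the origin on the work surface. World frame = base frame: x ahead of the robot, y to its left, z up, the work surface at z = 0. Lengths are in m, angles in degrees, forces in N, time in s.
With the tool pointing down it reaches from about 0.325 to 0.9 m from the base axis. Payload 3.5 kg.
Tool frame: the origin (TCP) lies at the very end of the fingers, on their centre line; the grasp point (between the pads) lies 19 mm behind it; z points along the fingers, y is the line along which they close (so a half turn about z gives the same grasp; the last joint's range is limited). The gripper opens to 85 mm and grips with 20 to 120 N. Pads are 22 mm wide; open, the fingers measure 114 mm over their backs; the gripper's body (76 mm by 85 mm) begins 54 mm behind the grasp point. The pads swing forward as they close: fully open they stand 13 mm farther back than shut.
Start: joints at [69.477, 15.837, -1.513, 72.651, 0, 84.076], TCP at [0.158, 0.605, 0.231] pointing down, gripper open.
Joint ranges: [-178.77, 178.77], [-48.84, 107.48], [-61.69, 71.31], [-111.58, 123.2], [-90, 87.43], [-180, 180]. Speed limits (degrees/s): [147.25, 147.25, 180, 180, 180, 180].

### API

Orientations are given as a 3x3 rotation matrix whose columns are the frame's x, y, z axes.
In Python, from bench import r gives the robot as it stands. Calls block until the motion is done:
- r.movep(position, orientation): joint-space move of the TCP to a pose.
- r.move_l(position, frame=None, speed=0.15): straight line of the TCP; frame=None keeps the orientation; speed is the mean speed in m/s.
- r.move_joints(angles): joint-space move.
- r.open() and r.grasp(squeeze=None): open the fingers fully, or close them until they stop; squeeze is the grip in N (None keeps the last).
- r.sleep(seconds).
- r.inverse_kinematics(position, orientation): joint angles nearest the present ones, or None.
- r.get_obs(): the state.
- r.capture(name): name is "scene" or "top" or "wrist"; returns a dict with "pixels" (420x560x3 uint8, red, green, blue), "fx", "fy", "cx", "cy" (pixels), "k1" (the pictures are not rectified: a ray, as slopes to the right and down, at radius r is drawn at 1 + k1 r^2 times it, then the intrinsics apply), "R" (3x3) and "t" (3): a world point X has camera coordinates R X + t; the wrist camera has in their place "T_tool_cam" (4x4, takes a point from camera to tool coordinates, whose origin is the TCP and whose axes are the flange's). Camera axes: x right, y down, z forward; pixel columns grow to the right and rows downward; lengths in m; the calibration is good to about 2 mm. A picture is of the moment at which its call begins: read the wrist's pose just before it. There is no depth.
A pose or a line that the arm cannot do raises r.PlanningError and nothing moves.
- r.hand_in(): hands the job in; it is judged then, once.
The state is a dict: "time_s": time; "joint_pos": joint angles; "joint_vel": joint speeds; "tau": joint torques, N m; "ee_pos": TCP position; "tool_rot": TCP orientation; "wrist_force": force on the tool from outside, world axes, zero at the start; "ft_torque": the same for the moment, N m; "gripper_width": opening from 0.0 (shut) to 1.0 (fully open); "finger_force": force on a finger pad.
Only numpy, scipy, OpenCV 4.12 (cv2) and the standard library are available. Lean on these libraries where they do the work, as an engineer would, in place of code of your own. Each camera call takes 0.05 s, during which the arm holds its last target. There are 200 camera calls.

## Working session

There is one attempt and no reset: what is moved stays moved. The work goes in short steps, each a Python script; the robot and the scene stay as the last script left them, time stands still between calls to the robot, and variables do not carry over. Pictures are saved under pics/ and viewed, at most 10 in all, crops included, and the job is handed in when it is done.

```bash
ls; mkdir -p pics; python3 - <<'E'
from bench import r
import cv2,pickle
for n in("scene","top"):
    c=r.capture(n); cv2.imwrite(f"pics/{n}0.png",c["pixels"][:,:,::-1]); pickle.dump(c,open(n+".pkl","wb"))
    print({k:v for k,v in c.items() if k!="pixels"})
o=r.get_obs();print(o["time_s"],o["wrist_force"])
E
```

```text
pics
{'fx': 540.2435490521988, 'fy': 540.2435490521988, 'cx': 290.9315872609765, 'cy': 208.83109690681636, 'k1': -0.04152985119917477, 'R': array([[-0.77766992,  0.62866051,  0.00393131],
       [ 0.45696519,  0.56955072, -0.68322382],
       [-0.43175492, -0.52952614, -0.73019843]]), 't': array([ 0.4219872 , -0.19607914,  1.58847838])}
{'fx': 452.3875112546085, 'fy': 452.3875112546085, 'cx': 279.5617530118019, 'cy': 204.96032604028156, 'k1': 0.028601265855286065, 'R': array([[-0.01689595, -0.99985524,  0.00200674],
       [-0.9931876 ,  0.01655178, -0.11534487],
       [ 0.11529496, -0.00394193, -0.99332348]]), 't': array([0.03373229, 0.59281423, 1.01862674])}
0.1 [ 0.28423093  0.65943865 -0.73836497]
```

View pics/scene0.png

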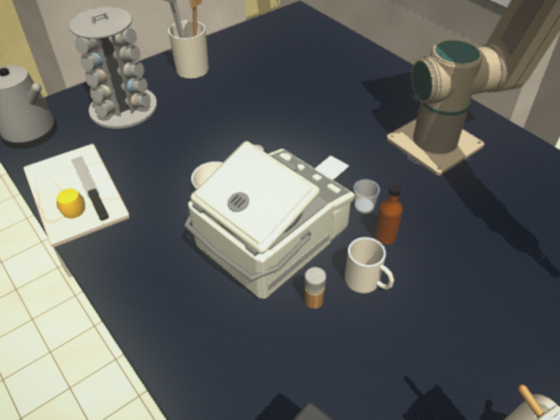

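View pics/top0.png

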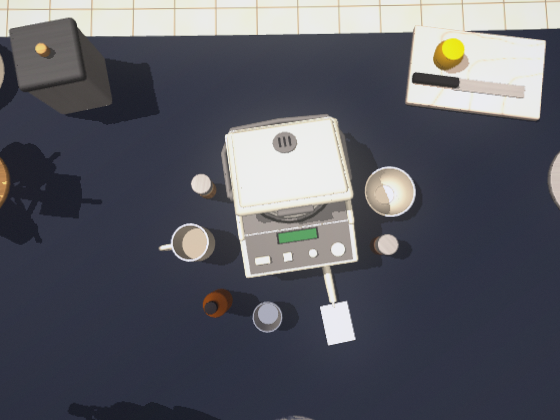

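The scene view shows the cooker with its lid ajar. In the top view the keys lie near (263,261), (288,257), (313,254) and (338,250), and the vent is near (285,142). I'll zoom in to get exact pixels.

```bash
python3 - <<'E'
import cv2
a=cv2.imread("pics/top0.png")[105:285,210:370];b=cv2.imread("pics/scene0.png")[130:300,170:370]
cv2.imwrite("pics/topz.png",cv2.resize(a[105:],None,fx=5,fy=5,interpolation=cv2.INTER_CUBIC))
cv2.imwrite("pics/scz.png",cv2.resize(b[:150],None,fx=4,fy=4,interpolation=cv2.INTER_CUBIC))
E
```

```text
(no output)
```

View pics/topz.png

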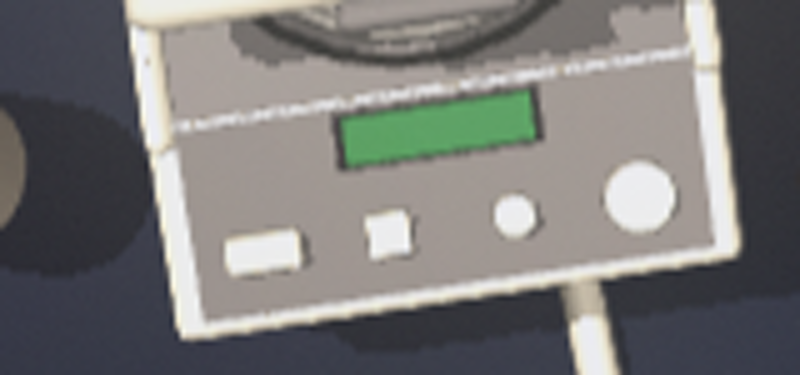

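View pics/scz.png

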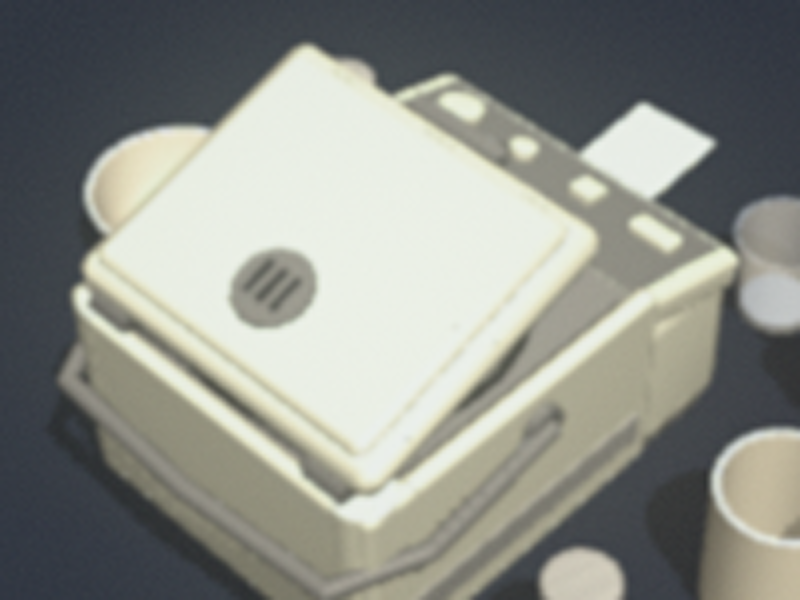

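Zoomed pixels (crop coordinates):
- **Top:** cancel (265,252), timer (389,234), menu (515,215), start (640,196).
- **Scene:** start (464,107), menu (524,148), timer (589,188), cancel (656,232), vent (273,288). The lid front corners are at about (310,45) and (597,238).

I'll fit the cooker pose and lid angle to these.

```bash
cat > geo.py <<'E'
import numpy as np
S=0.26
def proj(c,X):
    p=c["R"]@X+c["t"]; s=p[:2]/p[2]; s=s*(1+c["k1"]*(s@s)); return s*[c["fx"],c["fy"]]+[c["cx"],c["cy"]]
def Rz(a): return np.array([[np.cos(a),-np.sin(a),0],[np.sin(a),np.cos(a),0],[0,0,1]])
def world(P,q): return Rz(P[2])@np.asarray(q)+[P[0],P[1],0]
def key(P,y): # P=[x,y,yaw,xk,th]
    xk=P[3]; return world(P,[xk-.007*np.sin(S),y,.134+(xk+.155)*.25+.007*np.cos(S)])
def lid(P,a,y,h):
    t=P[4]; return world(P,[.135+a*np.cos(t)+h*np.sin(t),y,.166-a*np.sin(t)+h*np.cos(t)])
E
python3 - <<'E'
import pickle,numpy as np
from geo import *
from scipy.optimize import least_squares
T=pickle.load(open("top.pkl","rb"));C=pickle.load(open("scene.pkl","rb"))
tz=lambda u,v:np.array([210+(u+.5)/5-.5,210+(v+.5)/5-.5]); sz=lambda u,v:np.array([170+(u+.5)/4-.5,130+(v+.5)/4-.5])
ys=[.078,.026,-.026,-.078]
k=lambda y:(lambda P:key(P,y)); l=lambda a,y,h:(lambda P:lid(P,a,y,h)); w=lambda *q:(lambda P:world(P,q))
O=[(T,tz(*p),k(y),1) for p,y in zip([(265,250),(389,234),(515,215),(640,196)],ys)]
O+=[(C,sz(*p),k(y),1) for p,y in zip([(656,232),(589,188),(524,147),(463,106)],ys)]
O+=[(T,np.array([285,142.]),l(-.05,0,.035),.7),(C,sz(273,287),l(-.05,0,.035),1),
 (C,sz(308,44),l(-.182,-.114,.025),.4),(C,sz(598,238),l(-.182,.114,.025),.4),
 (T,tz(185,337),w(-.155,.12,.134),.4),(T,tz(740,253),w(-.155,-.12,.134),.4)]
f=lambda P:np.concatenate([(proj(c,g(P))-p)*wt for c,p,g,wt in O])
s=least_squares(f,[.5,0,0,-.12,.3]); P=s.x
print(P.round(4),np.sqrt(np.diag(np.linalg.inv(s.jac.T@s.jac))).round(4)); print(f(P).reshape(-1,2).round(1).tolist())
np.save("P.npy",P)
print("menu",key(P,-.026),"start",key(P,-.078),"lidfront",lid(P,-.155,0,.03)); P[4]=0;print("shut",lid(P,-.155,0,.03))
E
```

```text
[ 0.6025  0.      0.1259 -0.1246  0.2333] [0.0017 0.0011 0.0076 0.0019 0.0312]
[[-0.3, 0.4], [0.0, -0.0], [-0.0, 0.2], [0.0, 0.3], [-0.3, 0.0], [-0.3, 0.2], [-0.2, 0.1], [-0.5, 0.3], [-0.1, 0.3], [-0.2, -0.1], [-0.3, -0.2], [0.6, 0.1], [-0.9, -0.1], [0.5, -0.0]]
menu [ 0.48040691 -0.04166011  0.14836666] start [ 0.48693719 -0.09324843  0.14836666] lidfront [ 0.59373796 -0.00110667  0.2310215 ]
shut [ 0.58269134 -0.002505    0.196     ]
```

```bash
cat >> geo.py <<'E'
def frame(P,tilt,rot):
    n=Rz(P[2])@np.array([np.sin(tilt),0,-np.cos(tilt)]); y=Rz(P[2])@np.array([0,1.,0])
    R=np.column_stack([np.cross(y,n),y,n]); return R@Rz(np.radians(rot))
def fmean(r,n=5):
    F=[]
    for _ in range(n): r.sleep(.02); F.append(r.get_obs()["wrist_force"])
    return np.mean(F,0)
E
python3 - <<'E'
from bench import r
import numpy as np
from geo import *
P=np.load("P.npy"); o=r.get_obs(); print(o["tool_rot"].round(3).tolist())
for rot in(0,90,180,270):
    for t in(0,S):
        q=r.inverse_kinematics(lid(P,-.155,0,.06) if t==0 else key(P,-.026),frame(P,t,rot)); print(rot,t,None if q is None else np.round(q,1))
r.grasp(20)
p=np.array(r.get_obs()["ee_pos"]);p[2]=.34
r.move_l(p,speed=.3); print(r.get_obs()["time_s"],r.get_obs()["ee_pos"],r.get_obs()["gripper_width"])
E
```

```text
[[-0.968, 0.252, -0.001], [0.252, 0.968, -0.002], [0.0, -0.002, -1.0]]
0 0 [ -6.2  12.6  -2.2  75.2   0.  -13.4]
0 0.26 [-16.2  -4.6 -36.5  44.3   5.9 -22.7]
90 0 [-6.2 12.6 -2.2 75.2  0.  76.6]
90 0.26 [-16.2  -4.6 -36.5  44.3   5.9  67.3]
180 0 [ -6.2  12.6  -2.2  75.2   0.  166.6]
180 0.26 [-16.2  -4.6 -36.5  44.3   5.9 157.3]
270 0 [  -6.2   12.6   -2.2   75.2    0.  -103.4]
270 0.26 [ -16.2   -4.6  -36.5   44.3    5.9 -112.7]
1.375 [0.15777365 0.60549776 0.34170099] -0.0013040938217665666
```

```bash
python3 - <<'E'
from bench import r
import numpy as np
from geo import *
P=np.load("P.npy"); R=frame(P,0,90)
P0=P.copy();P0[4]=0; tgt=lid(P0,-.155,0,.03)
x,y=tgt[:2]
r.movep([x,y,.29],R); r.move_l([x,y,.255],speed=.15)
r.sleep(.2); F0=fmean(r); print("tare",F0,r.get_obs()["ee_pos"],r.get_obs()["time_s"])
z=.255
while z>.186:
    z-=.004 if z>.208 else .001
    r.move_l([x,y,z],speed=.06)
    o=r.get_obs(); f=fmean(r,2)-F0
    print(round(z,3),np.round(o["ee_pos"][2],4),f.round(1),round(o["time_s"],2))
    if f[2]>13 : break
    if np.linalg.norm(f)>20: break
c=r.capture("scene")
import cv2; cv2.imwrite("pics/lid1.png",cv2.resize(c["pixels"][110:300,150:400,::-1],None,fx=3,fy=3))
E
```

```text
tare [-0.01672123 -0.01218612  0.53284728] [ 0.58338451 -0.00253904  0.25616002] 4.6667
0.251 0.2507 [ 0.1 -0.4 -0.5] 4.92
0.247 0.2467 [-0.5 -0.1 -0.6] 5.2
0.243 0.2429 [-1.6 -0.3  0.3] 5.48
0.239 0.2388 [-0.9 -0.3 -0. ] 5.77
0.235 0.2347 [ 0.4 -0.  -0.4] 6.05
0.231 0.2306 [ 0.2  0.3 -0.5] 6.33
0.227 0.2266 [ 0.4 -0.4 -0.6] 6.62
0.223 0.2225 [ 0.1  0.  -0.3] 6.9
0.219 0.2185 [-0.4 -0.2 -0.3] 7.18
0.215 0.2146 [0.4 0.6 0. ] 7.47
0.211 0.2106 [ 0.1 -0.  -0.5] 7.75
0.207 0.2066 [-0.1 -0.1 -1.1] 8.03
0.206 0.2059 [-0.4  1.3  0.5] 8.32
0.205 0.205 [-1.7  0.4  2.5] 8.6
0.204 0.204 [-2.6 -0.3  2.6] 8.88
0.203 0.2029 [-2.4  0.1  2. ] 9.17
0.202 0.2018 [-1.8 -0.3  2.2] 9.45
0.201 0.2009 [-1.2 -0.5  1.8] 9.73
0.2 0.2001 [-2.6 -0.3  2.9] 10.02
0.199 0.1991 [-4.1 -1.   5.1] 10.3
0.198 0.1983 [-4.3 -1.   5.8] 10.58
0.197 0.1975 [-4.3 -0.9  6.7] 10.87
0.196 0.1967 [-5.3 -0.7  7.9] 11.15
0.195 0.196 [-6.2 -1.   9.3] 11.43
0.194 0.1959 [-7.3 -0.3 13.6] 11.72
```

View pics/lid1.png

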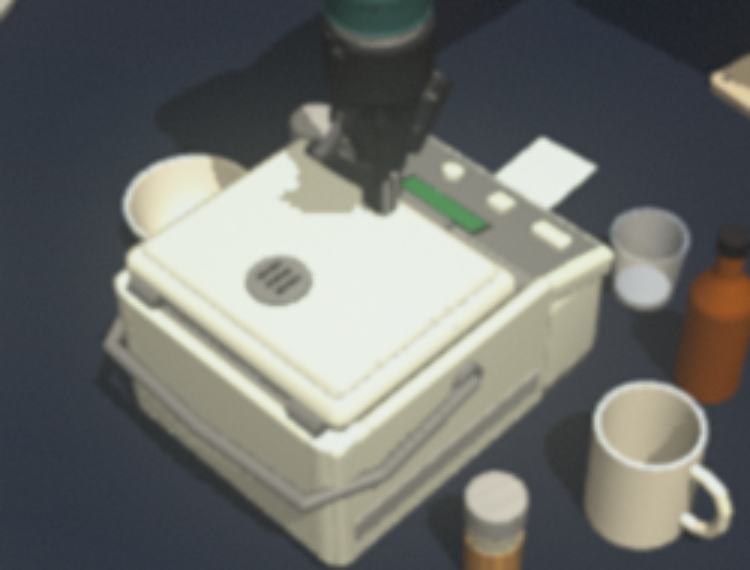

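The picture shows the lid flush all round, with the fingertip on the lid just behind its front edge near (380,210). The tip stopped at z 0.196, which is the shut height, and the force rose past 10 N against the stop. Keys next.

```bash
python3 - <<'E'
from bench import r
import numpy as np,cv2
from geo import *
P=np.load("P.npy"); R=frame(P,S,90); n=-R[:,2]
p=np.array(r.get_obs()["ee_pos"]); p[2]=.25; r.move_l(p,speed=.15)
r.movep(key(P,-.026)+.06*n,R)
c=r.capture("scene"); cv2.imwrite("pics/lid2.png",cv2.resize(c["pixels"][110:300,150:400,::-1],None,fx=3,fy=3))
k=key(P,-.026)
r.move_l(k+.012*n,speed=.15); r.sleep(.2); F0=fmean(r)
print("tare",F0.round(2),"off",((r.get_obs()["ee_pos"]-k)@R).round(4),r.get_obs()["time_s"])
d=.005;N=[]
while d>-.011:
    d-=.0008; r.move_l(k+d*n,speed=.03); f=(fmean(r,3)-F0)@n; o=r.get_obs()
    N.append((round(d*1e3,1),round(float((o["ee_pos"]-k)@n*1e3),1),round(float(f),1)))
    if f>5.2: break
r.move_l(k+.03*n,speed=.1); print(N,r.get_obs()["time_s"])
E
```

```text
tare [-0.    0.38 -0.16] off [-0.0003  0.001  -0.0129] 13.725
[(4.2, 4.0, -0.1), (3.4, 3.4, -0.2), (2.6, 2.6, -0.1), (1.8, 1.8, 0.5), (1.0, 1.1, 1.9), (0.2, 0.3, 1.6), (-0.6, -0.5, 2.2), (-1.4, -1.3, 2.8), (-2.2, -2.1, 3.0), (-3.0, -2.9, 3.5), (-3.8, -3.6, 5.7)] 17.675
```

View pics/lid2.png

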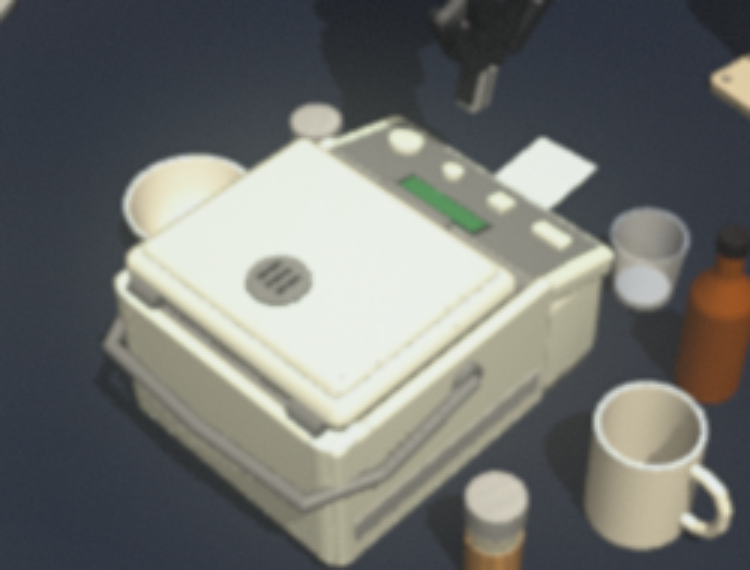

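In the picture the lid stays shut and flush after release, with the vent at (279,280). The menu key's force curve shows the full travel of about 5 mm. Start key next.

```bash
python3 - <<'E'
from bench import r
import numpy as np,cv2,pickle
from geo import *
P=np.load("P.npy"); R=frame(P,S,90); n=-R[:,2]
C=pickle.load(open("scene.pkl","rb"))
for t in(0,.03,.06): P[4]=t; print(t,"vent",proj(C,lid(P,-.05,0,.035)).round(1),"corner",proj(C,lid(P,-.182,.114,.025)).round(1),"seen 242.7,203.0 / ~321,199")
k=key(P,-.078)
r.move_l(k+.03*n,speed=.1); r.move_l(k+.01*n,speed=.1); r.sleep(.2); F0=fmean(r)
print("off",((r.get_obs()["ee_pos"]-k)@R).round(4))
d=.004;N=[]
while d>-.011:
    d-=.0008; r.move_l(k+d*n,speed=.03); f=(fmean(r,3)-F0)@n; o=r.get_obs()
    N.append((round(float((o["ee_pos"]-k)@n*1e3),1),round(float(f),1)))
    if f>5.2: break
r.move_l(k+.05*n,speed=.1); print(N,r.get_obs()["time_s"])
p=k+.05*n; p[2]+=.08; p[0]-=.03; r.move_l(p,speed=.15)
c=r.capture("top"); cv2.imwrite("pics/fin.png",c["pixels"][:,:,::-1]); print(r.get_obs()["time_s"],r.get_obs()["wrist_force"])
E
```

```text
0 vent [241.3 202.5] corner [323.1 200.4] seen 242.7,203.0 / ~321,199
0.03 vent [240.9 202.2] corner [322.9 198.9] seen 242.7,203.0 / ~321,199
0.06 vent [240.5 202. ] corner [322.8 197.3] seen 242.7,203.0 / ~321,199
off [-0.0001  0.0005 -0.0105]
[(3.0, -0.0), (2.4, 0.4), (1.6, 0.0), (0.9, 1.6), (0.1, 1.6), (-0.7, 3.1), (-1.5, 2.6), (-2.3, 2.6), (-3.1, 3.3), (-3.7, 6.1)] 22.7917
23.5583 [0.76234696 0.80053769 0.11656928]
```

View pics/fin.png

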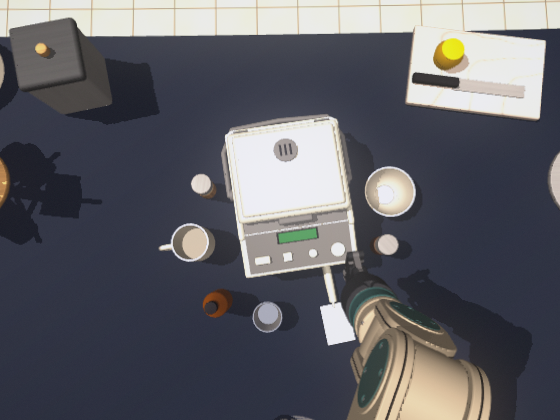

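The final view shows the lid shut, the keys released and everything around the cooker where it was. The gripper is clear. The gasket force began 5 mm above the stop, which matches the expected 0.033 rad.

```bash
python3 -c "
from bench import r
print(r.hand_in())"
```

```text
the job is handed in; nothing more can be done
None
```

I pushed the lid shut to its stop, then tapped the menu key and then the start key fully down and let each spring back. Nothing else was disturbed, and the job was handed in after about 24 s on the robot's clock.

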